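Unlock the control box with its service key

TASK

Take the key with the plain straight T handle from the wooden rack and push it fully home in the round key lock on the panel of the grey control box, its blade in the lock's slot and its collar down on the lock's rim. Turn it clockwise, seen from above, until it stops, to draw the hidden bolt, then let go and leave the key standing upright in the lock. Leave the other two keys, with round knob and cross handle, in the rack.

Things in the scene. Friction and masses are not known exactly. Their poses are not given: they have to be found in the camera images.
- key_t_grip (a point): Key to use, steel, about 200 g. Point: centre of its straight bar handle, 74 (along x) x 14 (y) x 24 mm high. Below: 12 mm round shank, collar 60 mm wide and 6 mm thick (underside 52 mm below this point), then a flat blade 27 mm long, 28 mm wide (along x, in line with the handle), 7 mm thick, round-ended. Same either way round. Stands upright in the rack, in any hole, this point 94 mm above the bench.
- lock_rim (a point): Round lock in the panel of a grey control box, fixed on its back, 240 (x) x 200 x 70 mm high, with screen, keys, selector, stop button up to 26 mm high. Point: centre of the lock's mouth, top of its steel rim, 76 mm above the bench; z up. Rim 64 mm wide, well 44 mm wide, 29 mm deep, in it a slot along this x while locked. Key fully home: collar on the rim, its handle centre 52 mm above this point.
- lock (a joint): Plate on the well's floor with two brass bars 22 mm long, 15 mm high; between them the slot for the blade, 16 mm wide, 24 mm at its top. 0 locked, grows clockwise seen from above to a stop at 0.96 rad. Light friction (0.06 N m), stays where left. The blade has up to 0.37 rad of free play before it drives the plate, so the handle turns about 1.3 rad in all.
- bolt (a joint): Hidden bolt inside the box, driven by the lock: 0 shot, 0.016 m fully withdrawn at the lock's stop.
- key_round_grip (a point): Another key, to be left in the rack: round knob handle 42 mm wide, 24 mm high, same shank and collar. Point: centre of the handle, 94 mm above the bench.
- key_cross_grip (a point): Another key, to be left in the rack: cross-shaped handle of two 56 mm bars 12 mm wide, 24 mm high, same shank and collar. Point: centre of the handle, 94 mm above the bench.
- rack: Wooden key rack, fixed, 70 (x) x 300 (y) x 42 mm high; origin at the centre of its underside. Three holes 43 mm wide, 36 mm deep, 95 mm apart along y, the middle one at the centre; the keys' collars rest on its top.
Not all that is in view belongs to the job. What is shaped like the part that bears key_t_grip but blue, orange or turquoise is not meant.

How it is judged:
By the outcome, as a careful person would: the job done as asked, in the order asked, and still so for the second after the job is handed in, with the robot touching nothing.
It also fails if it takes over 40 s, if anything falls off the work surface, if the arm or the gripper's body presses on something with over 40 N, if the wrist force passes 120 N, or if a joint passes its speed limit or range.

ROBOT

A 6-joint arm with a two-finger parallel gripper is mounted at the origin on the work surface. World frame = base frame: x ahead of the robot, y to its left, z up, the work surface at z = 0. Lengths are in m, angles in rad, forces in N, time in s.
With the tool pointing down it reaches from about 0.3 to 0.825 m from the base axis. Payload 5.4 kg.
Tool frame: the origin (TCP) lies between the finger pads; the fingertips stand 14 mm ahead of it and the grasp point (between the pads) lies 5 mm behind it; x points along the fingers, y is the direction in which the jaws open and shut, and the axes are right-handed (so a half turn about x gives the same grasp; the last joint's range is limited). The gripper opens to 92 mm and grips with 3 to 60 N. Pads are 20 mm wide; open, the fingers measure 128 mm over their backs; the gripper's body (75 mm by 189 mm) begins 69 mm behind the grasp point.
Start: joints at [-0.21, 0.158, 1.597, -0, 1.386, -0.21], TCP at [0.575, -0, 0.229] pointing down, gripper open.
Joint ranges: [-2.91, 2.91], [-0.94, 2.29], [0.18, 2.7], [-1.29, 4.43], [0.17, 2.64], [-3, 3]. Speed limits (rad/s): [2.57, 2.57, 3.14, 3.14, 3.14, 3.14].

INTERFACE

Orientations are given as a unit quaternion [w, x, y, z].
In Python, from station import * gives the robot as it stands.
- The arm moves only by the tool move_arm, never from a script. Its argument "deltas" is a list of rows, each a list of 3 entries, a list of its own where there are three numbers: the shift along the tool's x, y, z in units of 60 mm (1.0 is 60 mm), then the turn about the tool's x in degrees, then the finger opening in mm, from 0 to 91.9. A call has 1 to 5 rows; each row shifts and turns the pose as measured when the row begins, along the tool's axes as they then stand; what a row does not reach is not made up. A row lasts 1/8 s, in which the tool goes at most 62.5 mm and 10.7 degrees, less where a joint would pass 70% of its speed; a pose out of reach is approached as far as the arm can. A call is refused whole if a number of a shift passes 1 or a number of a turn 10.7, either way. A call with a gripper value outside its range is refused whole. The fingers move at their own pace and stop on an object; the grip force is fixed at half the most. Time passes only in rows, so rows that do not move let the fingers close. It gives the time, the measured TCP pose, the force and the opening at its end, in the units of the state.
- state(): the state, without advancing time (a new reading comes with each control period).
- grab_frame(name): name is "scene" or "side" or "wrist"; returns a dict with "img" (384x512x3 uint8, red, green, blue), "fx", "fy", "cx", "cy" (pixels), "camera_from_world" (4x4, takes a point from world to camera coordinates); the wrist camera has in their place "tool_from_camera" (4x4, takes a point from camera to tool coordinates, whose origin is the TCP and whose axes are the tool frame's). Camera axes: x right, y up, looking along -z (the intrinsics and any distortion apply to the point x, -y, -z); pixel columns grow to the right and rows downward; lengths in m; the calibration is good to about 2 mm. A picture is of the moment at which its call begins: read the wrist's pose just before it. There is no depth.
- finish_job(): hands the job in, once; it reports no verdict.
The state is a dict: "t": time; "q": joint angles; "dq": joint speeds; "joint_torque": joint torques, N m; "ee_pos": TCP position; "eef_rot": TCP orientation; "force": force on the tool from outside, world axes, zero at the start; "wrist_torque": the same for the moment, N m; "finger_gap": finger opening in m.
Only numpy, scipy, OpenCV 4.12 (cv2) and the standard library are available. Lean on these libraries where they do the work, as an engineer would, in place of code of your own. Each camera call takes 0.05 s, during which the arm holds its last target.

## Working session

There is one attempt and no reset: what is moved stays moved. The work goes in short steps, Python scripts to look and compute and a tool call to move; the robot and the scene stay as the last step left them, time stands still between calls to the robot, and variables do not carry over. Pictures are saved under pics/ and viewed, and the job is handed in when it is done.

Besides the shell and the picture viewer there is one more tool, called after "Call:" as name(argument=value, ...) on one line, values as JSON. move_arm: Moves the arm, as the interface text tells. Its arguments: {"type":"object","properties":{"deltas":{"type":"array"}},"required":["deltas"]}

```bash
mkdir -p pics; ls
cat > h.py <<'E'
from station import *
import numpy as np, cv2
def save(name,fn):
    f=grab_frame(name); cv2.imwrite('pics/'+fn,cv2.cvtColor(f['img'],cv2.COLOR_RGB2BGR)); return f
E
python3 - <<'E'
from h import *
s=state(); print(s)
for n in ['scene','side','wrist']:
    f=save(n,n+'0.png'); print(n,{k:(np.round(v,4).tolist() if hasattr(v,'shape') else v) for k,v in f.items() if k!='img'})
E
```

```text
pics
{'t': 0.0, 'q': array([-2.10066445e-01,  1.59002429e-01,  1.59823242e+00, -4.58800378e-05,
        1.38617195e+00, -2.10086429e-01]), 'dq': array([-0.00015752, -0.00064442,  0.00060243, -0.00064905, -0.00164644,
        0.00099222]), 'joint_torque': array([ 4.79022274e-04, -3.85570908e+01, -3.22103977e+01,  7.00944406e-02,
        3.78346047e-02, -1.56143192e-04]), 'ee_pos': array([5.74404540e-01, 1.10902471e-04, 2.27644982e-01]), 'eef_rot': array([ 0.49947744,  0.49963032,  0.50053638, -0.50035505]), 'force': array([-0.24921235,  0.84316966,  0.38355012]), 'wrist_torque': array([ 0.00538923,  0.02753096, -0.03145132]), 'finger_gap': 0.09178378582738383}
scene {'fx': 452.27405230467974, 'fy': 452.27405230467974, 'cx': 257.449930672935, 'cy': 195.52930366523682, 'camera_from_world': [[-0.1731, 0.9849, 0.0074, 0.0152], [-0.5598, -0.1046, 0.822, 0.1955], [0.8103, 0.1382, 0.5694, -1.4634], [0.0, 0.0, 0.0, 1.0]]}
side {'fx': 423.44393807414485, 'fy': 423.44393807414485, 'cx': 254.6665810096314, 'cy': 193.47828128183912, 'camera_from_world': [[0.8841, -0.4673, 0.0014, -0.3707], [0.2371, 0.4512, 0.8603, -0.1909], [-0.4026, -0.7603, 0.5097, -0.9513], [0.0, 0.0, 0.0, 1.0]]}
wrist {'fx': 342.1682155760221, 'fy': 342.1682155760221, 'cx': 254.7524956488692, 'cy': 191.9353402790001, 'tool_from_camera': [[0.0001, 0.2727, -0.9621, -0.1558], [1.0, 0.0011, 0.0004, -0.0004], [0.0011, -0.9621, -0.2727, -0.0759], [0.0, 0.0, 0.0, 1.0]]}
```

View pics/scene0.png

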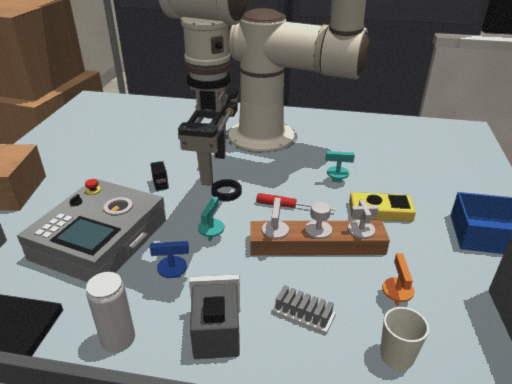

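View pics/side0.png

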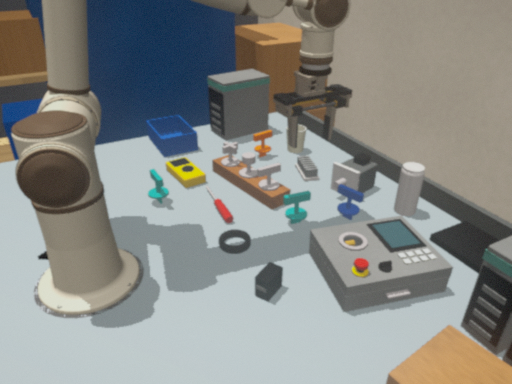

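View pics/wrist0.png

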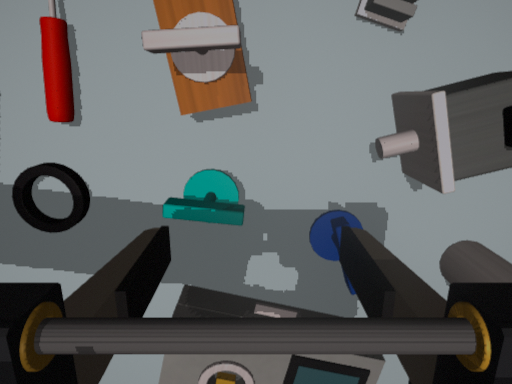

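The T key is in the rack hole nearest the box: scene ~(276,212), side ~(268,172), wrist ~(192,38). The knob is in the middle and the cross is at the far end. The lock ring is at scene (118,206), side (352,241).

```bash
cat >> h.py <<'E'
def ray(f,uv,pose=None):
    K=np.array([[f['fx'],0,f['cx']],[0,f['fy'],f['cy']],[0,0,1]])
    d=np.linalg.inv(K)@[uv[0],uv[1],1]; d=d*[1,-1,-1]
    if 'camera_from_world' in f: T=np.linalg.inv(f['camera_from_world'])
    else:
        from scipy.spatial.transform import Rotation as Ro
        W=np.eye(4); W[:3,:3]=Ro.from_quat(np.roll(pose[1],-1)).as_matrix(); W[:3,3]=pose[0]; T=W@f['tool_from_camera']
    return T[:3,3],T[:3,:3]@d
def plane(f,uv,z,pose=None):
    o,d=ray(f,uv,pose); return o+d*(z-o[2])/d[2]
def pose():
    s=state(); return s['ee_pos'],s['eef_rot']
E
python3 - <<'E'
from h import *
import cv2
a=cv2.imread('pics/scene0.png'); b=cv2.imread('pics/side0.png'); c=cv2.imread('pics/wrist0.png')
def crop(i,x,y,w,h,s): return cv2.resize(i[y:y+h,x:x+w],(w*s,h*s),interpolation=cv2.INTER_CUBIC)
t=np.hstack([crop(a,250,190,60,50,6),crop(b,240,150,60,50,6)])
u=np.hstack([crop(a,90,185,60,50,6),crop(b,320,215,60,50,6)])
cv2.imwrite('pics/z0.png',np.vstack([t,u]))
P=pose()
fs,fd,fw=grab_frame('scene'),grab_frame('side'),grab_frame('wrist')
print('T',plane(fs,(276,212),.094),plane(fd,(268,172),.094),plane(fw,(192,38),.106,P))
print('lock',plane(fs,(118,206),.076),plane(fd,(352,241),.076),plane(fw,(226,384),.076,P))
E
```

```text
T [0.52823318 0.11696686 0.094     ] [0.51763554 0.105927   0.094     ] [0.5269886  0.11710209 0.106     ]
lock [ 0.54666525 -0.23599844  0.076     ] [ 0.53841933 -0.2401901   0.076     ] [ 0.54154742 -0.23301274  0.076     ]
```

View pics/z0.png

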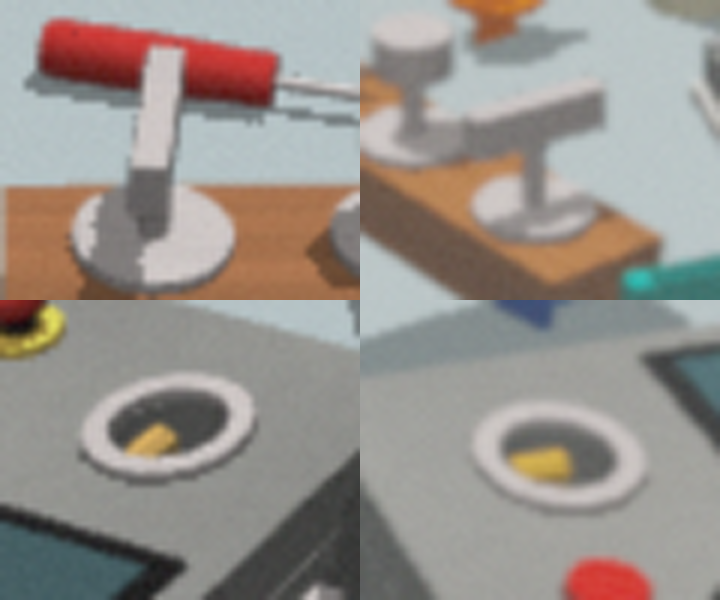

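Call:
move_arm(deltas=[[[0,0.3,1],-5,91],[[0,0.3,0.98],-10.7,91],[[0,0,0.9],-10.7,91],[[0,0,0.5],-10.7,91],[[0,0,0],-10.7,91]])

```text
t: 0.92
ee_pos: [0.646, -0.201, 0.2273]
eef_rot: [0.66, 0.253, 0.661, -0.252]
force: [0.6, -0.3, -0.1]
finger_gap: 0.0909
```

Call:
move_arm(deltas=[[[0,0,0],-10.7,60],[[0,0,0],-10.7,60],[[0,0,0],-10.7,60],[[0,0,0],-10.7,60],[[0,0,0],0,60]])

```text
t: 1.55
ee_pos: [0.6457, -0.202, 0.2257]
eef_rot: [0.706, -0.007, 0.708, 0.008]
force: [0.2, -0.5, 0.0]
finger_gap: 0.0595
```

```bash
cat >> h.py <<'E'
from scipy.spatial.transform import Rotation as Ro
def rep():
    s=state(); R=Ro.from_quat(np.roll(s['eef_rot'],-1)).as_matrix()
    print('t',round(s['t'],2),'pos',np.round(s['ee_pos'],4),'q',np.round(s['q'],3),'F',np.round(s['force'],1),'gap',round(s['finger_gap'],4))
    print('toolx',np.round(R[:,0],4),'tooly',np.round(R[:,1],4),'toolz',np.round(R[:,2],4),'yaw_y(deg)',np.degrees(np.arctan2(R[1,1],R[0,1])).round(2))
    return R
def go(tx,ty,tz,yawy):
    """tool-axis shift in units of 60 mm, and turn (clockwise + seen from above) to the target"""
    s=state(); R=rep(); d=R.T@(np.array([tx,ty,tz])-s['ee_pos'])/0.06
    y=np.degrees(np.arctan2(R[1,1],R[0,1])); print('shift units',np.round(d,3),'turn deg',round((y-yawy+180)%360-180,2))
E
python3 - <<'E'
from h import *
rep(); P=pose(); f=save('wrist','w1.png')
E
```

```text
t 1.55 pos [ 0.6457 -0.202   0.2257] q [-4.820e-01  4.240e-01  1.280e+00  1.000e-03  1.441e+00 -2.073e+00] F [ 0.2 -0.5  0. ] gap 0.0595
toolx [-0.0025  0.002  -1.    ] tooly [-0.0208  0.9998  0.002 ] toolz [ 0.9998  0.0208 -0.0025] yaw_y(deg) 91.19
```

View pics/w1.png

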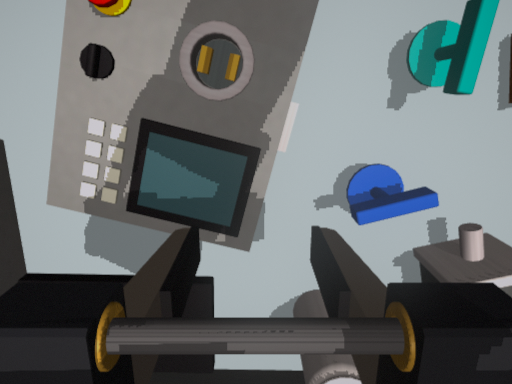

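The lock ring is at ~(216,60), with brass bars at (204,59) and (233,67). The slot runs nearly vertical in the image.

Run:
```python
from h import *
P=pose(); f=grab_frame('wrist'); im=f['img']; hsv=cv2.cvtColor(im,cv2.COLOR_RGB2HSV)
m=((hsv[...,0]>12)&(hsv[...,0]<32)&(hsv[...,1]>110)&(hsv[...,2]>60)).astype(np.uint8)
m[:,:170]=0;m[:, 260:]=0;m[110:]=0
cs,_=cv2.findContours(m,cv2.RETR_EXTERNAL,cv2.CHAIN_APPROX_NONE)
for c in cs:
    if cv2.contourArea(c)<30: continue
    p=np.array([plane(f,q[0],.062,P)[:2] for q in c])
    r=cv2.minAreaRect((p*1000).astype(np.float32)); b=cv2.boxPoints(r)/1000
    pm=p-p.mean(0); w,v=np.linalg.eigh(pm.T@pm)
    print('bar',np.round(p.mean(0),4),r, 'dir',np.degrees(np.arctan2(v[1,1],v[0,1])))
# ring: threshold bright low sat
for th in (95,110,125):
    g=((hsv[...,2]>th)&(hsv[...,1]<60)).astype(np.uint8); roi=np.zeros_like(g); cv2.circle(roi,(216,60),46,1,-1); g&=roi
    cs,h=cv2.findContours(g,cv2.RETR_CCOMP,cv2.CHAIN_APPROX_NONE)
    for c,hh in zip(cs,h[0]):
        if cv2.contourArea(c)>1000:
            p=np.array([plane(f,q[0],.076,P)[:2] for q in c])
            e=cv2.fitEllipse((p*1000).astype(np.float32)); print(th,hh[3],e)
big=cv2.resize(im[10:110,160:280],None,fx=6,fy=6,interpolation=cv2.INTER_CUBIC); cv2.imwrite('pics/z1.png',cv2.cvtColor(big,cv2.COLOR_RGB2BGR))
```

```text
bar [ 0.5444 -0.2246] ((544.466796875, -224.6711883544922), (9.405810356140137, 22.28766632080078), 77.04595947265625) dir 165.93246758901773
bar [ 0.5387 -0.249 ] ((538.6798706054688, -248.77749633789062), (10.622415542602539, 22.5091609954834), 76.58358001708984) dir 168.2204072478262
95 -1 ((541.9962158203125, -238.53590393066406), (63.53900909423828, 72.9403305053711), 177.4514923095703)
95 12 ((541.3287963867188, -237.22647094726562), (44.89398193359375, 45.18220138549805), 174.52157592773438)
110 -1 ((541.2865600585938, -237.32315063476562), (61.135711669921875, 61.38419723510742), 127.49217224121094)
110 2 ((541.3952026367188, -237.22653198242188), (45.558311462402344, 45.69544982910156), 105.5230941772461)
125 -1 ((541.3629150390625, -237.12933349609375), (60.175148010253906, 60.38007736206055), 124.9826431274414)
125 0 ((541.3807983398438, -237.19949340820312), (46.45036315917969, 46.659061431884766), 3.785094738006592)
```

View pics/z1.png

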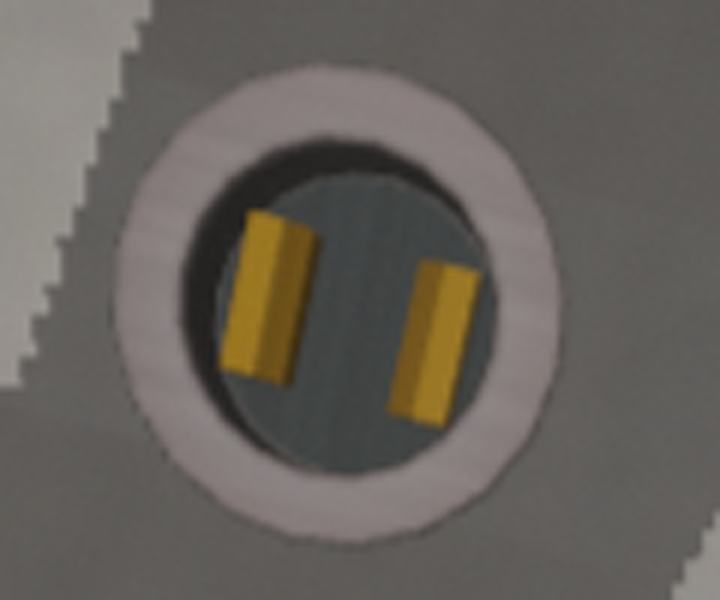

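Lock at (0.541, -0.237), slot direction -13°. Rim diameter (61–64), inner diameter (45) and bar length (22) all match what was given. Next, over to the T key.

Call:
move_arm(deltas=[[[0,1,-0.3],0,60],[[0,1,-0.3],0,60],[[0,1,-0.3],0,60],[[0,1,0],0,60],[[0,1,0],0,60]])

```text
t: 2.28
ee_pos: [0.5871, 0.0996, 0.226]
eef_rot: [0.707, 0.002, 0.707, -0.001]
force: [0.9, -1.0, 0.7]
finger_gap: 0.06
```

Call:
move_arm(deltas=[[[0,0,0],0,60],[[0,0,0],0,60]])

```text
t: 2.52
ee_pos: [0.5865, 0.1032, 0.2262]
eef_rot: [0.707, 0.001, 0.707, 0.0]
force: [0.3, 0.1, -0.3]
finger_gap: 0.0599
```

Run:
```python
from h import *
rep(); P=pose(); f=save('wrist','w2.png')
```

```text
t 2.52 pos [0.5865 0.1032 0.2262] q [-0.03   0.213  1.54   0.002  1.39  -1.599] F [ 0.3  0.1 -0.3] gap 0.0599
toolx [-4.0e-04  1.9e-03 -1.0e+00] tooly [0.0013 1.     0.0019] toolz [ 1.0e+00 -1.3e-03 -4.0e-04] yaw_y(deg) 89.93
```

View pics/w2.png

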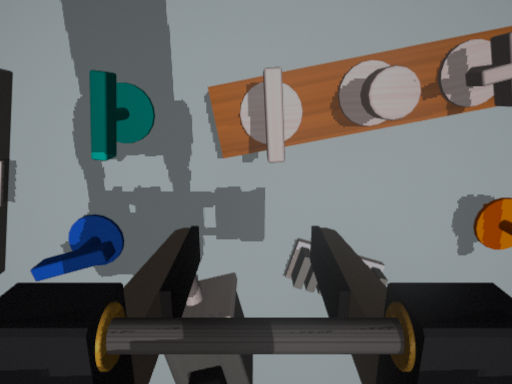

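The bar runs from (274,68) to (276,162) almost vertically; its collar centre is ~(271,112).

Run:
```python
from h import *
P=pose(); f=grab_frame('wrist'); im=f['img']
g=cv2.cvtColor(im,cv2.COLOR_RGB2GRAY); hsv=cv2.cvtColor(im,cv2.COLOR_RGB2HSV)
big=cv2.resize(im[55:175,225:325],None,fx=5,fy=5,interpolation=cv2.INTER_CUBIC); cv2.imwrite('pics/z2.png',cv2.cvtColor(big,cv2.COLOR_RGB2BGR))
for r in range(60,170,6): print(r, g[r,258:292].tolist())
C=[(265,68.5),(282.5,68.5),(268.5,162),(284.5,161)]
for c in C: print(plane(f,c,.106,P))
print('collar',plane(f,(271,112),.048,P))
```

```text
60 [151, 150, 151, 150, 151, 150, 150, 150, 151, 150, 150, 150, 150, 150, 151, 150, 151, 150, 151, 151, 150, 150, 151, 150, 151, 150, 150, 151, 151, 150, 151, 151, 150, 151]
66 [150, 151, 150, 151, 150, 150, 151, 150, 151, 150, 151, 151, 150, 151, 149, 151, 151, 150, 140, 137, 137, 146, 151, 151, 151, 150, 151, 150, 151, 150, 151, 150, 149, 151]
72 [151, 151, 152, 151, 121, 88, 122, 154, 166, 168, 168, 167, 166, 165, 166, 167, 166, 167, 167, 167, 168, 162, 144, 106, 109, 108, 104, 101, 102, 102, 101, 102, 103, 102]
78 [102, 103, 103, 102, 94, 70, 115, 147, 165, 168, 168, 167, 167, 166, 167, 166, 167, 168, 169, 168, 168, 164, 149, 107, 100, 106, 104, 105, 104, 104, 105, 104, 104, 105]
84 [112, 117, 117, 116, 116, 79, 104, 138, 162, 168, 168, 167, 167, 166, 166, 165, 166, 168, 168, 167, 167, 168, 152, 127, 157, 166, 152, 140, 124, 105, 100, 102, 102, 102]
90 [115, 115, 115, 114, 115, 87, 88, 127, 159, 167, 168, 166, 167, 165, 166, 166, 166, 167, 167, 168, 167, 167, 155, 129, 150, 166, 168, 167, 167, 168, 167, 168, 164, 166]
96 [116, 116, 116, 116, 116, 97, 74, 120, 153, 166, 168, 167, 
[... 1662 characters left out ...]
144, 151, 152, 152, 152, 151, 152, 152, 120, 90, 125, 156, 165, 167, 166, 165, 164, 164, 165, 165, 166, 167, 166, 165, 158, 145, 131, 146, 152, 152, 153, 153, 152, 153]
162 [151, 151, 152, 153, 151, 152, 153, 152, 151, 153, 144, 130, 118, 115, 121, 125, 128, 127, 140, 142, 142, 141, 138, 139, 143, 151, 153, 152, 152, 153, 153, 152, 153, 151]
168 [152, 153, 153, 153, 152, 153, 152, 152, 153, 152, 153, 153, 153, 152, 152, 152, 153, 153, 153, 153, 152, 153, 153, 153, 153, 152, 152, 153, 153, 153, 153, 152, 153, 153]
[0.48970667 0.11035415 0.106     ]
[0.48974233 0.12367327 0.106     ]
[0.56186976 0.11360158 0.106     ]
[0.56108303 0.12667998 0.106     ]
collar [0.52465932 0.11805063 0.048     ]
```

View pics/z2.png

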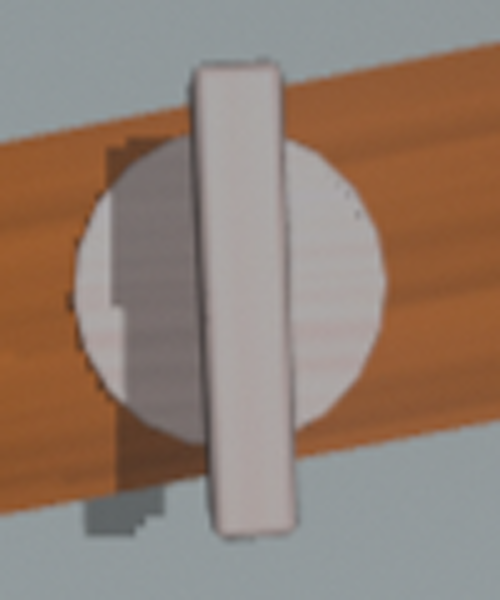

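Bar centre (0.5255, 0.1186), length 72, width 13, direction +2.6°. It also agrees with the collar centre, so I'm moving above the key and then down.

Call:
move_arm(deltas=[[[0,0.13,-0.5],-2.7,60],[[0,0.13,-0.5],0,60],[[0.8,0,0],0,60],[[0,0,0],0,60]])

```text
t: 3.12
ee_pos: [0.5263, 0.1114, 0.1781]
eef_rot: [0.707, -0.012, 0.707, 0.013]
force: [0.3, 0.1, 0.1]
finger_gap: 0.0601
```

Run:
```python
from h import *
go(.5255,.1186,.089,92.6)
```

```text
t 3.12 pos [0.5263 0.1114 0.1781] q [-1.700e-02  1.060e-01  1.758e+00  1.000e-03  1.277e+00 -1.623e+00] F [0.3 0.1 0.1] gap 0.0601
toolx [ 0.0011  0.0014 -1.    ] tooly [-0.0348  0.9994  0.0014] toolz [0.9994 0.0348 0.0012] yaw_y(deg) 92.0
shift units [ 1.485  0.119 -0.011] turn deg -0.6
```

Call:
move_arm(deltas=[[[0,0.14,0],-0.6,60],[[0.5,0,0],0,60],[[0.5,0,0],0,60],[[0.4,0,0],0,60],[[0,0,0],0,60]])

```text
t: 3.75
ee_pos: [0.5352, 0.1194, 0.1024]
eef_rot: [0.713, -0.014, 0.701, 0.016]
force: [0.9, 0.7, 0.1]
finger_gap: 0.0601
```

Run:
```python
from h import *
go(.5255,.1186,.089,92.6); save('wrist','w3.png')
```

```text
t 3.75 pos [0.5352 0.1194 0.1024] q [-0.002  0.211  1.801  0.002  1.113 -1.616] F [0.9 0.7 0.1] gap 0.0601
toolx [ 0.017   0.0019 -0.9999] tooly [-0.0424  0.9991  0.0012] toolz [0.999  0.0424 0.0171] yaw_y(deg) 92.43
shift units [ 0.221 -0.007 -0.166] turn deg -0.17
```

View pics/w3.png

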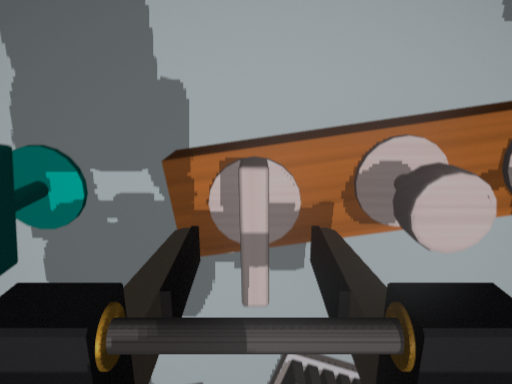

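Call:
move_arm(deltas=[[[0,0,-0.18],0,60],[[0.12,0,0],0,60],[[0.12,0,0],0,60],[[0,0,0],0,60]])

```text
t: 4.3
ee_pos: [0.5281, 0.1191, 0.0928]
eef_rot: [0.716, -0.015, 0.697, 0.015]
force: [0.3, -0.1, -0.4]
finger_gap: 0.0602
```

Run:
```python
from h import *
go(.5255,.1186,.089,92.6)
```

```text
t 4.3 pos [0.5281 0.1191 0.0928] q [-0.003  0.2    1.835  0.002  1.079 -1.617] F [ 0.3 -0.1 -0.4] gap 0.0602
toolx [ 0.0272  0.0019 -0.9996] tooly [-4.250e-02  9.991e-01  8.000e-04] toolz [0.9987 0.0425 0.0272] yaw_y(deg) 92.44
shift units [ 0.063 -0.006 -0.046] turn deg -0.16
```

Call:
move_arm(deltas=[[[0.07,0,-0.03],0,60],[[0,0,0],0,20],[[0,0,0],0,0],[[0,0,0],0,0],[[0,0,0],0,0]])

```text
t: 4.92
ee_pos: [0.5266, 0.119, 0.0884]
eef_rot: [0.717, -0.015, 0.697, 0.015]
force: [0.2, 0.4, 0.3]
finger_gap: 0.0219
```

Run:
```python
from h import *
go(.5255,.1186,.089,92.6); save('wrist','w4.png')
```

```text
t 4.92 pos [0.5266 0.119  0.0884] q [-0.003  0.203  1.842  0.002  1.069 -1.617] F [0.2 0.4 0.3] gap 0.0219
toolx [ 0.0273  0.0019 -0.9996] tooly [-4.240e-02  9.991e-01  8.000e-04] toolz [0.9987 0.0424 0.0274] yaw_y(deg) 92.43
shift units [-0.011 -0.006 -0.018] turn deg -0.17
```

View pics/w4.png

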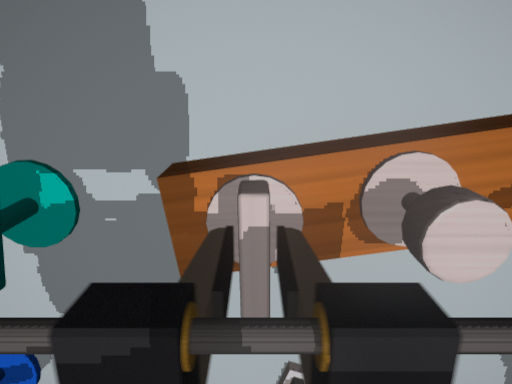

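The fingers are still closing symmetrically on the bar.

Call:
move_arm(deltas=[[[0,0,0],0,0],[[0,0,0],0,0],[[0,0,0],0,0]])

```text
t: 5.35
ee_pos: [0.5266, 0.119, 0.0884]
eef_rot: [0.717, -0.015, 0.697, 0.015]
force: [0.5, -0.2, -0.9]
finger_gap: 0.0136
```

Call:
move_arm(deltas=[[[-0.4,0,0],0,0],[[-0.4,0,0],0,0],[[-0.4,0,0],0,0],[[-0.4,0,0],0,0],[[0,0,0],0,0]])

```text
t: 5.98
ee_pos: [0.5214, 0.1188, 0.1838]
eef_rot: [0.714, -0.014, 0.7, 0.016]
force: [0.7, 0.3, -2.0]
finger_gap: 0.014
```

Run:
```python
from h import *
rep(); save('wrist','w5.png'); save('side','s5.png'); save('scene','c5.png')
a=cv2.imread('pics/side0.png');a=cv2.imread('pics/s5.png')
cv2.imwrite('pics/z5.png',cv2.resize(a[80:230,180:380],None,fx=4,fy=4,interpolation=cv2.INTER_CUBIC))
```

```text
t 5.97 pos [0.5214 0.1188 0.1838] q [-0.003  0.077  1.777  0.002  1.267 -1.617] F [ 0.7  0.3 -2. ] gap 0.014
toolx [ 0.0205  0.002  -0.9998] tooly [-0.0424  0.9991  0.0011] toolz [0.9989 0.0424 0.0205] yaw_y(deg) 92.43
```

View pics/w5.png

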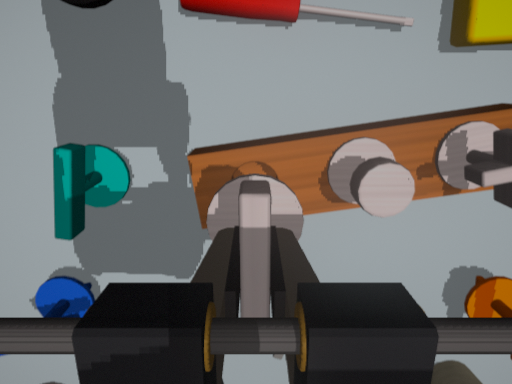

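View pics/z5.png

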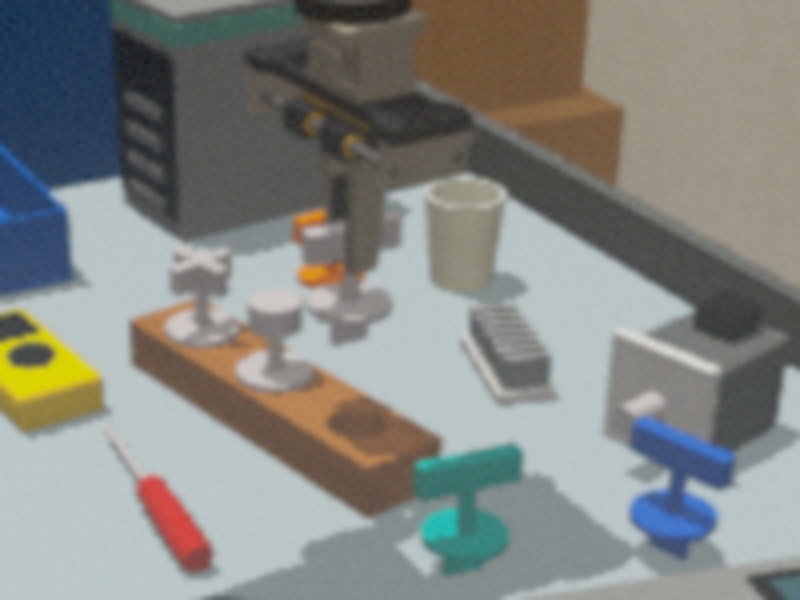

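Key held and the other two undisturbed. Carrying it to the lock while turning clockwise ~15°.

Call:
move_arm(deltas=[[[-0.3,-1,0],3,0],[[0,-1,0],3,0],[[0,-1,0],3,0],[[0,-1,0],3,0],[[0,-1,0],3,0]])

```text
t: 6.75
ee_pos: [0.4966, -0.183, 0.1898]
eef_rot: [0.704, 0.08, 0.702, -0.075]
force: [1.7, -0.5, -1.4]
finger_gap: 0.0141
```

Call:
move_arm(deltas=[[[0,-0.4,0],0,0],[[0,0,0],0,0]])

```text
t: 7.0
ee_pos: [0.4888, -0.2101, 0.1862]
eef_rot: [0.702, 0.083, 0.703, -0.076]
force: [-0.1, 0.2, -1.9]
finger_gap: 0.0139
```

Run:
```python
from h import *
go(.5424,-.2372,.180,77); save('wrist','w6.png')
```

```text
t 7.0 pos [ 0.4888 -0.2101  0.1862] q [-0.638  0.087  1.761  0.008  1.299 -1.985] F [-0.1  0.2 -1.9] gap 0.0139
toolx [-3.0e-04  9.4e-03 -1.0e+00] tooly [0.2238 0.9746 0.0091] toolz [ 0.9746 -0.2238 -0.0024] yaw_y(deg) 77.06
shift units [ 0.099 -0.241  0.973] turn deg 0.06
```

View pics/w6.png

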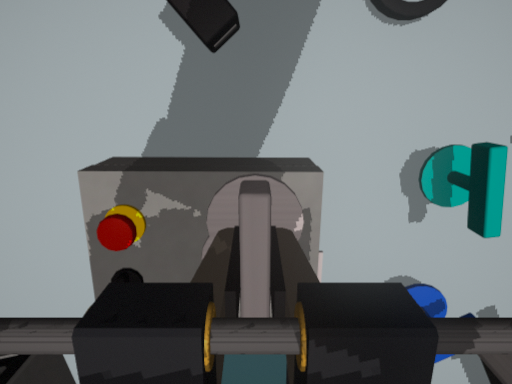

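Call:
move_arm(deltas=[[[0,-0.12,0.5],0,0],[[0,-0.12,0.47],0,0],[[0,0,0],0,0]])

```text
t: 7.42
ee_pos: [0.5434, -0.2315, 0.1828]
eef_rot: [0.701, 0.083, 0.705, -0.073]
force: [0.1, 0.8, -2.3]
finger_gap: 0.0138
```

```bash
cat >> h.py <<'E'
def key():
    """key tip position from the grasp record"""
    s=state(); R=Ro.from_quat(np.roll(s['eef_rot'],-1)).as_matrix()
    d=R@np.array([.9996,-.0008,-.0274]); g=s['ee_pos']-.005*R[:,0]-0.001*R[:,2]*1.0
    print('grip',np.round(g,4),'tiltdown',np.round(d,4),'blade tip',np.round(g+.079*d,4),'collar ctr',np.round(g+.052*d,4))
E
python3 - <<'E'
from h import *
go(.5424,-.2372,.180,77); key(); save('wrist','w7.png'); save('scene','c7.png'); save('side','s7.png')
a=cv2.imread('pics/c7.png');b=cv2.imread('pics/s7.png')
z=lambda i,x,y:cv2.resize(i[y:y+120,x:x+100],None,fx=4,fy=4,interpolation=cv2.INTER_CUBIC)
cv2.imwrite('pics/z7.png',np.hstack([z(a,70,120),z(b,300,150)]))
E
```

```text
t 7.42 pos [ 0.5434 -0.2315  0.1828] q [-0.612  0.243  1.592  0.009  1.319 -1.965] F [ 0.1  0.8 -2.3] gap 0.0138
toolx [-0.0045  0.0141 -0.9999] tooly [0.2187 0.9757 0.0128] toolz [ 0.9758 -0.2186 -0.0074] yaw_y(deg) 77.37
shift units [ 0.046 -0.097  0.004] turn deg 0.37
grip [ 0.5425 -0.2313  0.1878] tiltdown [-0.0314  0.0193 -0.9993] blade tip [ 0.54   -0.2298  0.1089] collar ctr [ 0.5409 -0.2303  0.1359]
```

View pics/z7.png

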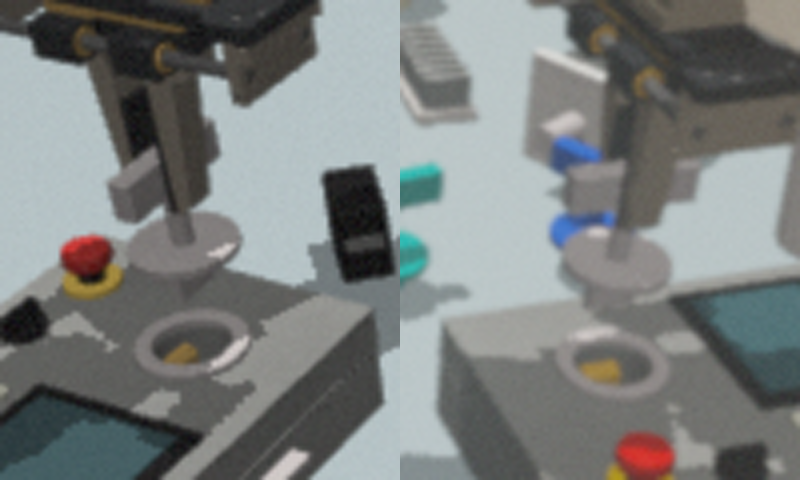

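Call:
move_arm(deltas=[[[0,-0.13,0.05],0.4,0],[[0,0,0],0,0],[[0.2,0,0],0,0],[[0.2,0,0],0,0],[[0,0,0],0,0]])

```text
t: 8.2
ee_pos: [0.5416, -0.2382, 0.1568]
eef_rot: [0.7, 0.086, 0.705, -0.075]
force: [0.6, 0.1, -2.1]
finger_gap: 0.0137
```

```bash
cat > look.py <<'E'
from h import *
import sys
n=sys.argv[1]
rep(); key(); save('wrist','w%s.png'%n); save('scene','c%s.png'%n); save('side','s%s.png'%n)
a=cv2.imread('pics/c%s.png'%n);b=cv2.imread('pics/s%s.png'%n)
z=lambda i,x,y:cv2.resize(i[y:y+120,x:x+100],None,fx=4,fy=4,interpolation=cv2.INTER_CUBIC)
cv2.imwrite('pics/z%s.png'%n,np.hstack([z(a,70,120),z(b,300,150)]))
E
python3 look.py 8
```

```text
t 8.2 pos [ 0.5416 -0.2382  0.1568] q [-0.623  0.272  1.61   0.009  1.273 -1.968] F [ 0.6  0.1 -2.1] gap 0.0137
toolx [-0.0065  0.0153 -0.9999] tooly [0.2262 0.974  0.0134] toolz [ 0.9741 -0.2261 -0.0098] yaw_y(deg) 76.93
grip [ 0.5406 -0.238   0.1618] tiltdown [-0.0334  0.0207 -0.9992] blade tip [ 0.538  -0.2364  0.0829] collar ctr [ 0.5389 -0.237   0.1099]
```

View pics/z8.png

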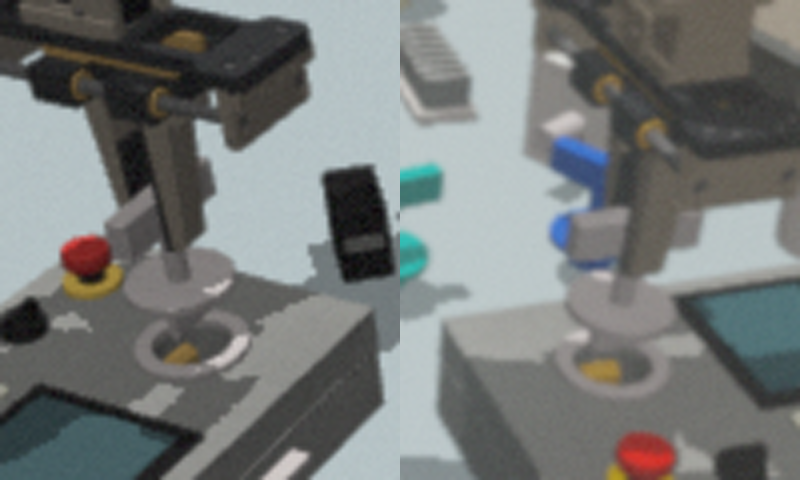

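Run:
```python
from h import *
a=grab_frame('scene');b=grab_frame('side')
def tri(u,v):
    o1,d1=ray(a,u);o2,d2=ray(b,v); A=np.stack([d1,-d2],1); s=np.linalg.lstsq(A,o2-o1,rcond=None)[0]
    return (o1+s[0]*d1+o2+s[1]*d2)/2, np.linalg.norm(o1+s[0]*d1-o2-s[1]*d2)
print(tri((115.3,190.2),(355.5,226)),tri((118,205.6),(353,240.6)))
```

```text
(array([ 0.54245775, -0.23834514,  0.11491787]), np.float64(0.0022295740687964913)) (array([ 0.54304982, -0.23809852,  0.07416642]), np.float64(0.00029606047173226524))
```

Call:
move_arm(deltas=[[[0.15,0,0.03],0,0],[[0.15,0,0],0,0],[[0,0,0],0,0]])

```text
t: 8.82
ee_pos: [0.5448, -0.2393, 0.1401]
eef_rot: [0.701, 0.085, 0.704, -0.076]
force: [0.3, 0.0, -2.0]
finger_gap: 0.0134
```

```bash
python3 look.py 9
```

```text
t 8.82 pos [ 0.5448 -0.2393  0.1401] q [-0.621  0.295  1.617  0.009  1.239 -1.967] F [ 0.3  0.  -2. ] gap 0.0134
toolx [-0.0028  0.0126 -0.9999] tooly [0.226  0.9741 0.0116] toolz [ 0.9741 -0.2259 -0.0056] yaw_y(deg) 76.94
grip [ 0.5438 -0.2391  0.1451] tiltdown [-0.0297  0.018  -0.9994] blade tip [ 0.5415 -0.2377  0.0662] collar ctr [ 0.5423 -0.2382  0.0931]
```

View pics/z9.png

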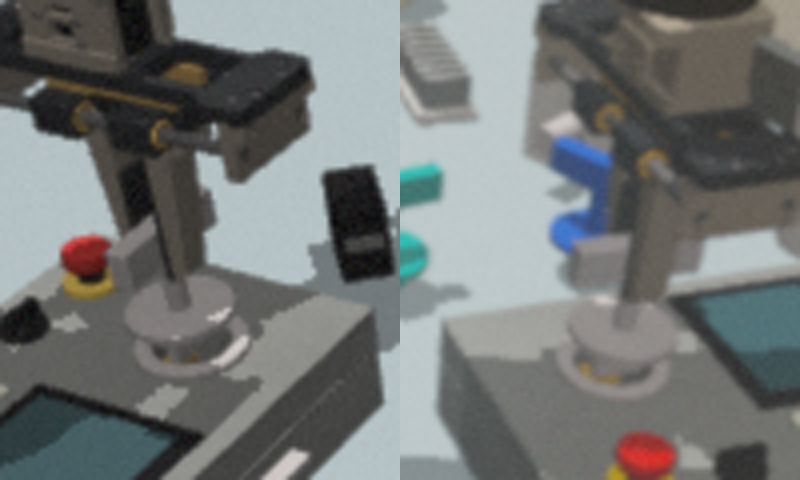

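Call:
move_arm(deltas=[[[0.15,0.01,0],0,0],[[0,0,0],0,0]])

```text
t: 9.22
ee_pos: [0.5457, -0.2391, 0.1322]
eef_rot: [0.702, 0.084, 0.703, -0.077]
force: [-0.5, 0.3, -2.5]
finger_gap: 0.0137
```

Call:
move_arm(deltas=[[[0.13,0.01,0],0,0],[[0,0,0],0,0]])

```text
t: 9.48
ee_pos: [0.5461, -0.2386, 0.124]
eef_rot: [0.702, 0.084, 0.703, -0.077]
force: [0.1, 0.1, -1.6]
finger_gap: 0.0142
```

```bash
python3 look.py 10
```

```text
t 9.47 pos [ 0.5461 -0.2386  0.124 ] q [-0.619  0.313  1.629  0.009  1.205 -1.965] F [ 0.1  0.1 -1.6] gap 0.0142
toolx [ 0.      0.0106 -0.9999] tooly [0.226  0.9741 0.0103] toolz [ 0.9741 -0.226  -0.0023] yaw_y(deg) 76.94
grip [ 0.5451 -0.2384  0.129 ] tiltdown [-0.0268  0.016  -0.9995] blade tip [ 0.543  -0.2371  0.0501] collar ctr [ 0.5437 -0.2376  0.0771]
```

View pics/z10.png

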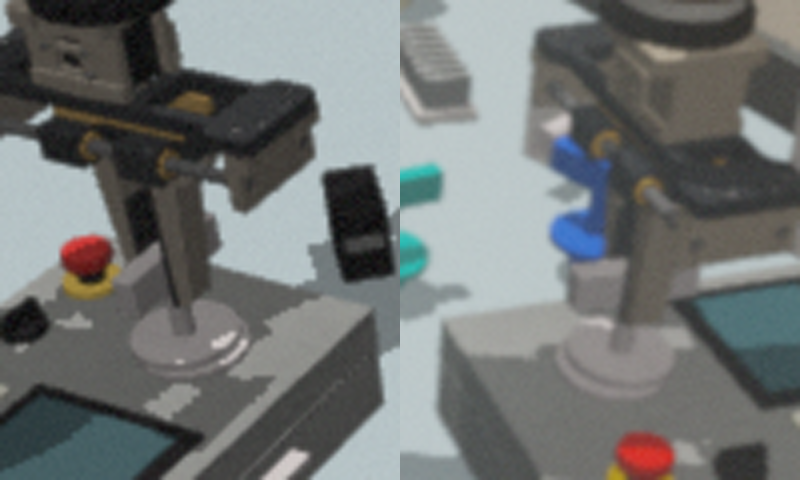

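Call:
move_arm(deltas=[[[0,0,-0.04],0,0],[[0.05,0,0],0,0],[[0,0,0],0,0]])

```text
t: 10.0
ee_pos: [0.5444, -0.2385, 0.1232]
eef_rot: [0.703, 0.084, 0.702, -0.077]
force: [1.2, -0.4, -1.9]
finger_gap: 0.0139
```

```bash
python3 look.py 11
```

```text
t 10.0 pos [ 0.5444 -0.2385  0.1232] q [-0.621  0.308  1.637  0.009  1.2   -1.967] F [ 1.2 -0.4 -1.9] gap 0.0139
toolx [ 0.002   0.0091 -1.    ] tooly [0.2259 0.9741 0.0093] toolz [ 9.741e-01 -2.259e-01 -1.000e-04] yaw_y(deg) 76.94
grip [ 0.5434 -0.2384  0.1282] tiltdown [-0.0249  0.0145 -0.9996] blade tip [ 0.5414 -0.2372  0.0493] collar ctr [ 0.5421 -0.2376  0.0763]
```

View pics/z11.png

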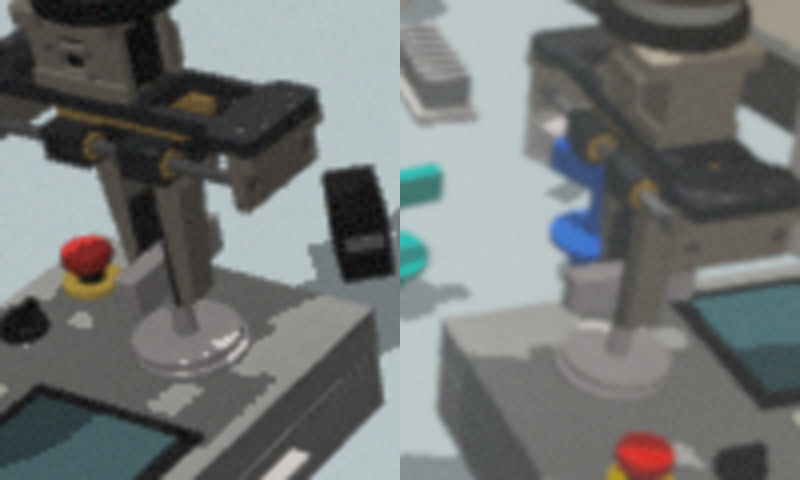

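Almost on the rim. Pressing gently until contact shows.

Call:
move_arm(deltas=[[[0.05,0,0],0,0],[[0.05,0,0],0,0]])

```text
t: 10.4
ee_pos: [0.5446, -0.2386, 0.123]
eef_rot: [0.703, 0.083, 0.703, -0.077]
force: [-9.7, 4.8, 18.1]
finger_gap: 0.0136
```

```bash
python3 -c "
from h import *
rep();key();print(state()['wrist_torque'])"
```

```text
t 10.4 pos [ 0.5446 -0.2386  0.123 ] q [-0.62   0.31   1.636  0.008  1.201 -1.967] F [-9.7  4.8 18.1] gap 0.0136
toolx [ 0.001   0.0089 -1.    ] tooly [0.2251 0.9743 0.0089] toolz [ 0.9743 -0.2251 -0.0011] yaw_y(deg) 76.99
grip [ 0.5436 -0.2385  0.128 ] tiltdown [-0.0259  0.0143 -0.9995] blade tip [ 0.5415 -0.2373  0.0491] collar ctr [ 0.5422 -0.2377  0.0761]
[0.99799253 1.4960696  0.00407206]
```

Contact reads 18 N with the grip at z = 0.128, so the key is home. Turning clockwise.

Call:
move_arm(deltas=[[[0.01,0,0],8,0],[[0.01,0,0],8,0],[[0.01,0,0],8,0],[[0.01,0,0],8,0]])

```text
t: 10.9
ee_pos: [0.5461, -0.2397, 0.123]
eef_rot: [0.652, 0.278, 0.65, -0.274]
force: [-3.2, -1.5, 2.8]
finger_gap: 0.014
```

```bash
python3 -c "
from h import *
rep();key();print(state()['wrist_torque'])"
```

```text
t 10.9 pos [ 0.5461 -0.2397  0.123 ] q [-0.62   0.31   1.635  0.008  1.196 -1.391] F [-3.2 -1.5  2.8] gap 0.014
toolx [ 0.0047  0.0055 -1.    ] tooly [0.7188 0.6952 0.0072] toolz [ 6.952e-01 -7.188e-01 -7.000e-04] yaw_y(deg) 44.04
grip [ 0.5453 -0.239   0.128 ] tiltdown [-0.015   0.0246 -0.9996] blade tip [ 0.5442 -0.237   0.0491] collar ctr [ 0.5446 -0.2377  0.0761]
[-0.31656535  0.45121616  0.14583901]
```

Call:
move_arm(deltas=[[[0.01,-0.02,-0.03],8,0],[[0.01,0,0],8,0],[[0.01,0,0],8,0],[[0.01,0,0],8,0]])

```text
t: 11.4
ee_pos: [0.5443, -0.242, 0.1229]
eef_rot: [0.548, 0.45, 0.544, -0.448]
force: [-3.6, 0.6, 5.1]
finger_gap: 0.0138
```

```bash
python3 look.py 12;  python3 -c "
from h import *
print(state()['wrist_torque'])"
```

```text
t 11.4 pos [ 0.5443 -0.242   0.1229] q [-0.622  0.307  1.64   0.003  1.191 -0.817] F [-3.6  0.6  5.1] gap 0.0138
toolx [ 5.3e-03 -8.0e-04 -1.0e+00] tooly [0.9814 0.1921 0.005 ] toolz [ 0.1921 -0.9814  0.0018] yaw_y(deg) 11.08
grip [ 0.5441 -0.241   0.1279] tiltdown [-8.000e-04  2.590e-02 -9.996e-01] blade tip [ 0.544  -0.2389  0.0489] collar ctr [ 0.544  -0.2396  0.0759]
[-0.39707058  1.17790695 -0.06649532]
```

View pics/z12.png

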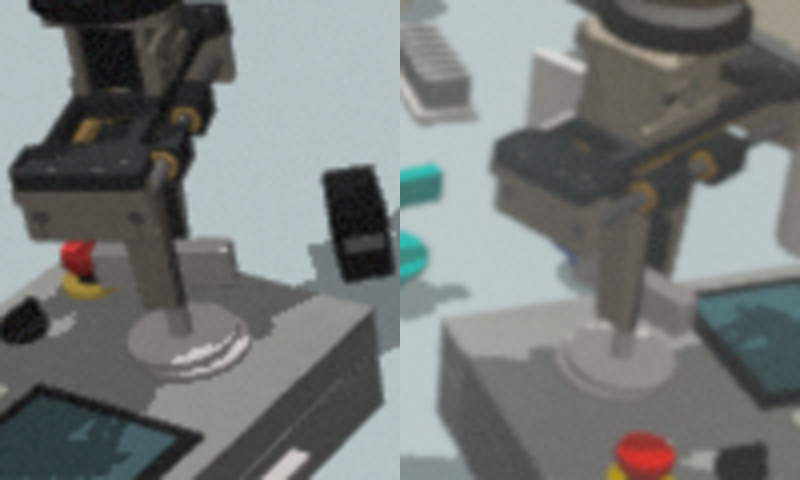

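Call:
move_arm(deltas=[[[0,-0.015,-0.05],4,0],[[0,0,0],4,0],[[0,0,0],4,0]])

```text
t: 11.92
ee_pos: [0.5427, -0.2415, 0.1227]
eef_rot: [0.501, 0.502, 0.495, -0.501]
force: [-2.2, -0.5, 2.4]
finger_gap: 0.0136
```

```bash
python3 -c "
from h import *
rep();key();print(state()['wrist_torque'])"
```

```text
t 11.93 pos [ 0.5427 -0.2415  0.1227] q [-6.220e-01  3.010e-01  1.647e+00 -1.000e-03  1.185e+00 -6.150e-01] F [-2.2 -0.5  2.4] gap 0.0136
toolx [ 0.0062 -0.0054 -1.    ] tooly [ 1.     -0.0065  0.0062] toolz [-0.0066 -1.      0.0053] yaw_y(deg) -0.37
grip [ 0.5427 -0.2405  0.1277] tiltdown [ 0.0056  0.022  -0.9997] blade tip [ 0.5431 -0.2388  0.0488] collar ctr [ 0.543  -0.2394  0.0757]
[-0.07897509  0.59394257  0.12963295]
```

Call:
move_arm(deltas=[[[0,0,-0.04],4,0],[[0,0,0],4,0]])

```text
t: 12.18
ee_pos: [0.5422, -0.2409, 0.1226]
eef_rot: [-0.466, -0.534, -0.459, 0.535]
force: [-1.1, -0.8, 0.7]
finger_gap: 0.0137
```

```bash
python3 -c "
from h import *
rep();key();print(state()['wrist_torque'])"
```

```text
t 12.18 pos [ 0.5422 -0.2409  0.1226] q [-0.619  0.299  1.65  -0.005  1.183 -0.474] F [-1.1 -0.8  0.7] gap 0.0137
toolx [ 0.0052 -0.0089 -0.9999] tooly [ 0.9897 -0.1433  0.0064] toolz [-0.1434 -0.9896  0.0081] yaw_y(deg) -8.24
grip [ 0.5423 -0.2399  0.1276] tiltdown [ 0.0083  0.0183 -0.9998] blade tip [ 0.543  -0.2384  0.0486] collar ctr [ 0.5428 -0.2389  0.0756]
[-0.05175529  0.48672253  0.35299273]
```

```bash
python3 look.py 13;  python3 -c "
from h import *
print(state()['wrist_torque'])"
```

```text
t 12.18 pos [ 0.5422 -0.2409  0.1226] q [-0.619  0.299  1.65  -0.005  1.183 -0.474] F [-1.1 -0.8  0.7] gap 0.0137
toolx [ 0.0052 -0.0089 -0.9999] tooly [ 0.9897 -0.1433  0.0064] toolz [-0.1434 -0.9896  0.0081] yaw_y(deg) -8.24
grip [ 0.5423 -0.2399  0.1276] tiltdown [ 0.0083  0.0183 -0.9998] blade tip [ 0.543  -0.2384  0.0486] collar ctr [ 0.5428 -0.2389  0.0756]
[-0.48035794  0.66883842  0.22985962]
```

View pics/w13.png

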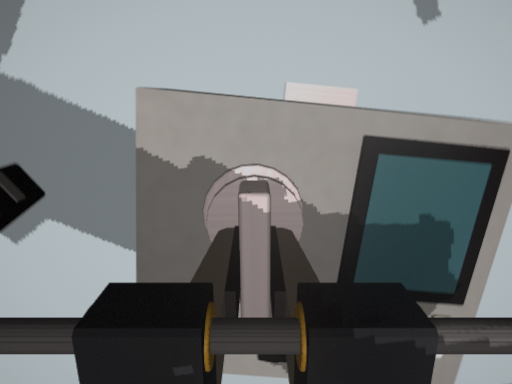

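View pics/z13.png

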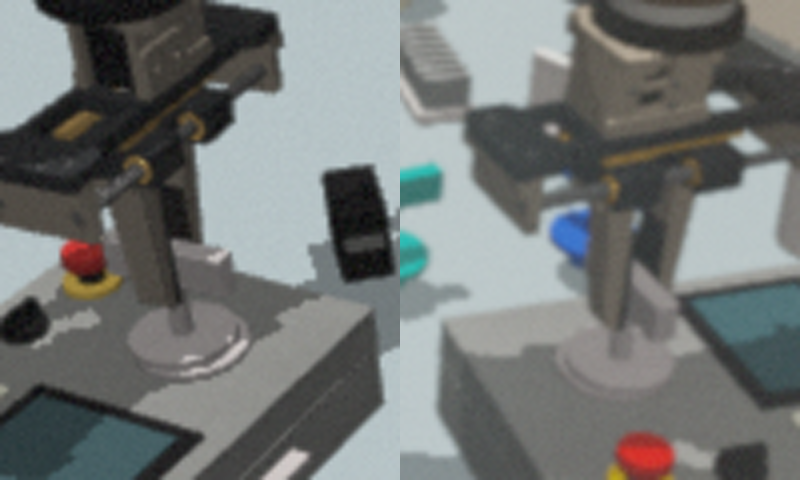

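Call:
move_arm(deltas=[[[0,-0.03,-0.03],4,0],[[0,0,0],4,0]])

```text
t: 12.58
ee_pos: [0.542, -0.2405, 0.1227]
eef_rot: [-0.432, -0.564, -0.421, 0.565]
force: [-1.9, -1.1, 0.3]
finger_gap: 0.0144
```

```bash
python3 -c "
from h import *
rep();key();print(state()['wrist_torque'])"
```

```text
t 12.57 pos [ 0.542  -0.2405  0.1227] q [-0.618  0.294  1.655 -0.006  1.177 -0.339] F [-1.9 -1.1  0.3] gap 0.0144
toolx [ 0.0089 -0.0133 -0.9999] tooly [ 0.9618 -0.2734  0.0122] toolz [-0.2736 -0.9618  0.0104] yaw_y(deg) -15.87
grip [ 0.5422 -0.2395  0.1277] tiltdown [ 0.0156  0.0133 -0.9998] blade tip [ 0.5435 -0.2384  0.0487] collar ctr [ 0.5431 -0.2388  0.0757]
[-0.29211772  0.42228097  0.8832996 ]
```

```bash
python3 look.py 14
python3 - <<'E'
from h import *
a=cv2.imread('pics/w14.png'); b=cv2.imread('pics/w13.png')
z=lambda i:cv2.resize(i[150:330,190:320],None,fx=3,fy=3,interpolation=cv2.INTER_CUBIC)
cv2.imwrite('pics/zz14.png',np.hstack([z(b),z(a)]))
for n in (6,11,12,13,14):
    g=cv2.cvtColor(cv2.imread('pics/w%d.png'%n),cv2.COLOR_BGR2GRAY).astype(float)
    out=[]
    for r in (205,225,245,265):
        row=g[r,225:290]; e=np.diff(row); out.append((225+int(np.argmax(e[:25])),225+25+int(np.argmin(e[25:]))))
    print(n,out)
E
```

```text
t 12.57 pos [ 0.542  -0.2405  0.1227] q [-0.618  0.294  1.655 -0.006  1.177 -0.339] F [-1.9 -1.1  0.3] gap 0.0144
toolx [ 0.0089 -0.0133 -0.9999] tooly [ 0.9618 -0.2734  0.0122] toolz [-0.2736 -0.9618  0.0104] yaw_y(deg) -15.87
grip [ 0.5422 -0.2395  0.1277] tiltdown [ 0.0156  0.0133 -0.9998] blade tip [ 0.5435 -0.2384  0.0487] collar ctr [ 0.5431 -0.2388  0.0757]
6 [(239, 269), (239, 269), (239, 269), (239, 269)]
11 [(239, 269), (239, 269), (239, 269), (239, 269)]
12 [(239, 269), (239, 269), (238, 269), (239, 269)]
13 [(239, 269), (239, 269), (238, 269), (239, 269)]
14 [(242, 264), (236, 265), (237, 268), (239, 269)]
```

View pics/zz14.png

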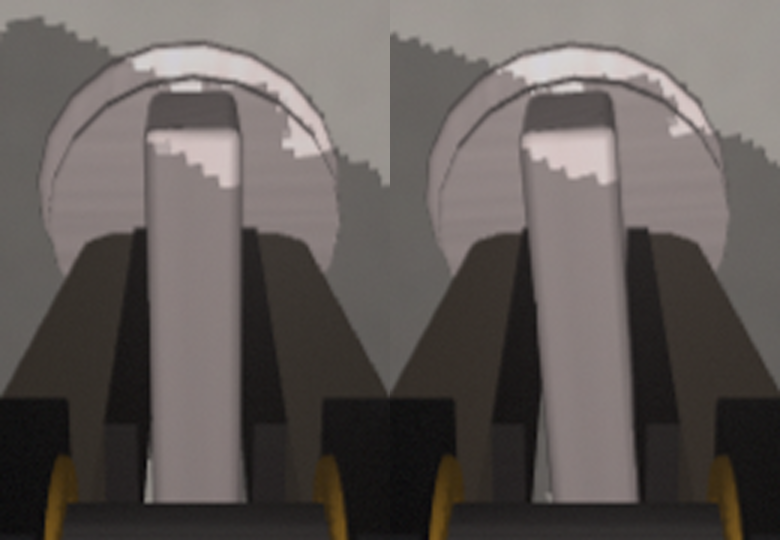

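Torque has risen to 0.88 N m and the bar now lags the pads by ~4.5°, so it is against the stop. I'll centre it a little and press once more, to be sure the plate itself is at its stop.

Call:
move_arm(deltas=[[[0,-0.05,-0.05],3,0],[[0,0,-0.03],3,0]])

```text
t: 12.98
ee_pos: [0.5421, -0.2387, 0.1231]
eef_rot: [-0.407, -0.584, -0.389, 0.585]
force: [-3.2, -6.5, -1.0]
finger_gap: 0.0162
```

```bash
python3 look.py 15
python3 - <<'E'
from h import *
print(state()['wrist_torque'])
a=cv2.imread('pics/w15.png'); b=cv2.imread('pics/w14.png')
z=lambda i:cv2.resize(i[150:330,190:320],None,fx=3,fy=3,interpolation=cv2.INTER_CUBIC)
cv2.imwrite('pics/zz15.png',np.hstack([z(b),z(a)]))
E
```

```text
t 12.97 pos [ 0.5421 -0.2387  0.1231] q [-0.613  0.287  1.664 -0.011  1.167 -0.234] F [-3.2 -6.5 -1. ] gap 0.0162
toolx [ 0.0135 -0.0215 -0.9997] tooly [ 0.9301 -0.3667  0.0204] toolz [-0.367  -0.9301  0.015 ] yaw_y(deg) -21.51
grip [ 0.5424 -0.2377  0.1281] tiltdown [ 0.0228  0.0043 -0.9997] blade tip [ 0.5442 -0.2373  0.0491] collar ctr [ 0.5436 -0.2374  0.0761]
[-1.16936644  0.37472236  0.93240545]
```

View pics/zz15.png

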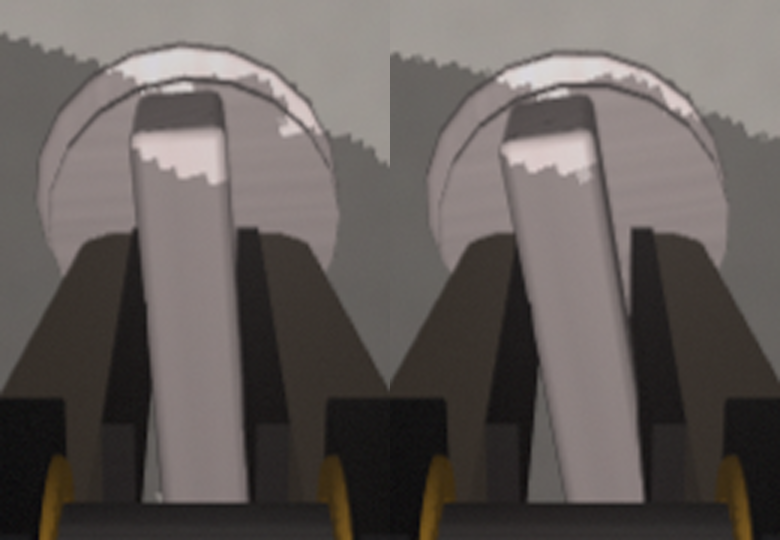

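The bar stayed put while the tool went on 5.6°, at 0.93 N m. The stop is firm, so I'm releasing.

Call:
move_arm(deltas=[[[0,0,0],0,60],[[0,0,0],0,60],[[0,0,0],0,60],[[0,0,0],0,60]])

```text
t: 13.62
ee_pos: [0.5427, -0.2372, 0.123]
eef_rot: [0.407, 0.585, 0.391, -0.583]
force: [-0.3, 1.0, 0.2]
finger_gap: 0.0538
```

```bash
python3 look.py 16
```

```text
t 13.62 pos [ 0.5427 -0.2372  0.123 ] q [-0.613  0.287  1.664 -0.006  1.168 -0.238] F [-0.3  1.   0.2] gap 0.0538
toolx [ 0.015  -0.0178 -0.9997] tooly [ 0.9314 -0.3635  0.0205] toolz [-0.3638 -0.9314  0.0111] yaw_y(deg) -21.32
grip [ 0.543  -0.2362  0.1279] tiltdown [ 0.0242  0.008  -0.9996] blade tip [ 0.5449 -0.2355  0.049 ] collar ctr [ 0.5443 -0.2357  0.076 ]
```

View pics/w16.png

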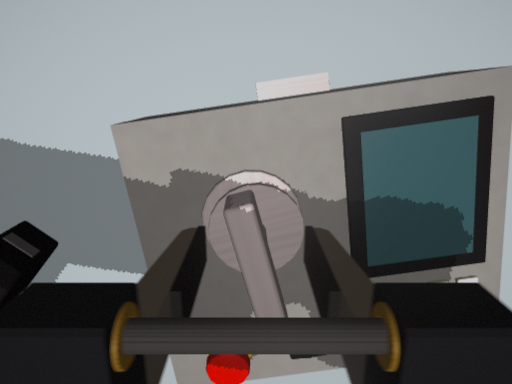

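The key stands free between the open fingers. Lifting off.

Call:
move_arm(deltas=[[[-0.2,0,0],0,70],[[-0.4,0,0],0,70],[[-0.6,0,0],0,70],[[-0.6,0,0],0,70],[[0,0,-0.8],0,70]])

```text
t: 14.4
ee_pos: [0.5587, -0.1923, 0.2377]
eef_rot: [0.407, 0.586, 0.388, -0.583]
force: [1.1, -0.1, -0.0]
finger_gap: 0.0702
```

Call:
move_arm(deltas=[[[0,0,-0.5],0,70],[[0,0,0],0,70]])

```text
t: 14.65
ee_pos: [0.5712, -0.1619, 0.2403]
eef_rot: [0.409, 0.586, 0.388, -0.582]
force: [0.8, -0.9, -0.2]
finger_gap: 0.0699
```

```bash
python3 look.py 17
python3 - <<'E'
import cv2,numpy as np
a=cv2.imread('pics/z17.png'); b=cv2.imread('pics/w17.png'); cv2.imwrite('pics/m17.png',cv2.resize(b,(800,600)))
E
```

```text
t 14.65 pos [ 0.5712 -0.1619  0.2403] q [-0.475  0.178  1.552 -0.009  1.383 -0.099] F [ 0.8 -0.9 -0.2] gap 0.0699
toolx [ 0.0212 -0.0207 -0.9996] tooly [ 0.9306 -0.365   0.0273] toolz [-0.3654 -0.9308  0.0115] yaw_y(deg) -21.41
grip [ 0.5715 -0.1608  0.2453] tiltdown [ 0.0305  0.0052 -0.9995] blade tip [ 0.5739 -0.1604  0.1663] collar ctr [ 0.5731 -0.1606  0.1933]
```

View pics/z17.png

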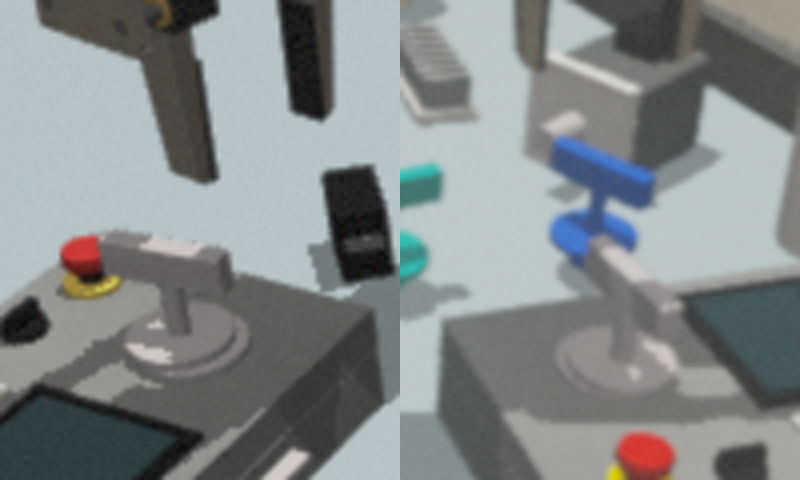

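View pics/m17.png

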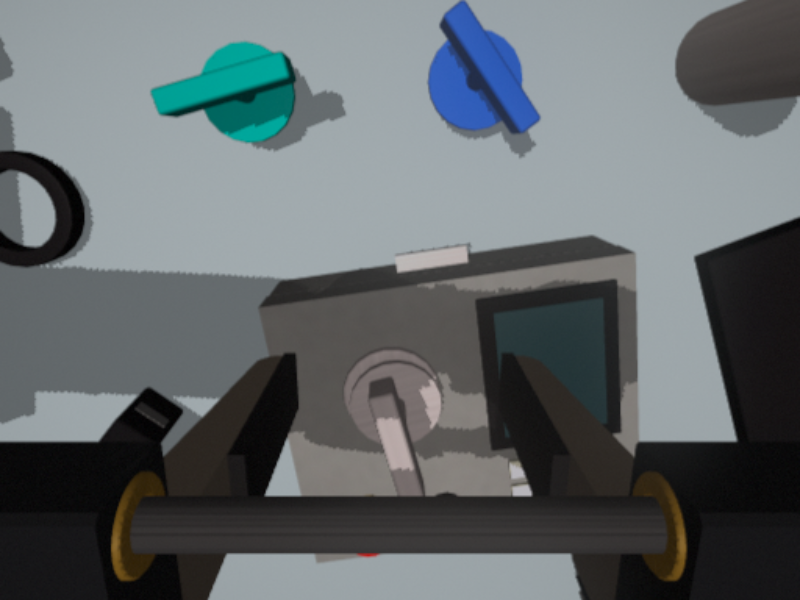

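View pics/c17.png

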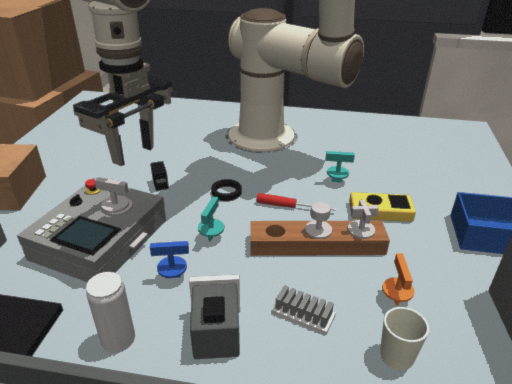

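The key is released and standing; the collar looks slightly off-centre. I'll get a clear wrist view to measure seating and tilt.

Call:
move_arm(deltas=[[[0,-0.5,-0.8],0,70],[[0,-0.5,0],0,70],[[0,0,0],0,70]])

```text
t: 15.18
ee_pos: [0.5305, -0.0993, 0.2365]
eef_rot: [0.406, 0.587, 0.386, -0.585]
force: [-0.2, 0.1, 0.2]
finger_gap: 0.0696
```

```bash
python3 look.py 18
python3 - <<'E'
import cv2
b=cv2.imread('pics/w18.png'); cv2.imwrite('pics/m18.png',cv2.resize(b[60:260,150:350],None,fx=3,fy=3,interpolation=cv2.INTER_CUBIC))
c=cv2.imread('pics/c18.png');s=cv2.imread('pics/s18.png')
import numpy as np
z=lambda i,x,y:cv2.resize(i[y:y+55,x:x+50],None,fx=8,fy=8,interpolation=cv2.INTER_CUBIC)
cv2.imwrite('pics/n18.png',np.hstack([z(c,90,170),z(s,330,200)]))
E
```

```text
t 15.18 pos [ 0.5305 -0.0993  0.2365] q [-0.402  0.044  1.705 -0.012  1.367 -0.017] F [-0.2  0.1  0.2] gap 0.0696
toolx [ 0.0186 -0.0212 -0.9996] tooly [ 0.9275 -0.3729  0.0252] toolz [-0.3733 -0.9276  0.0127] yaw_y(deg) -21.9
grip [ 0.5308 -0.0982  0.2415] tiltdown [ 0.0281  0.0045 -0.9996] blade tip [ 0.533  -0.0979  0.1626] collar ctr [ 0.5322 -0.098   0.1896]
```

View pics/m18.png

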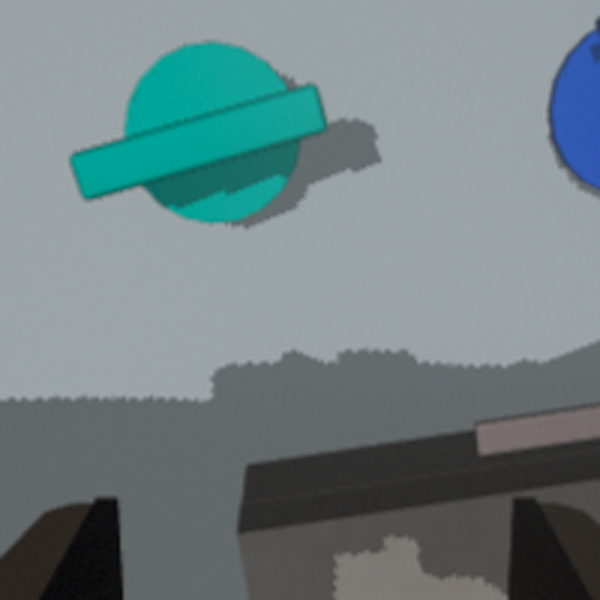

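View pics/n18.png

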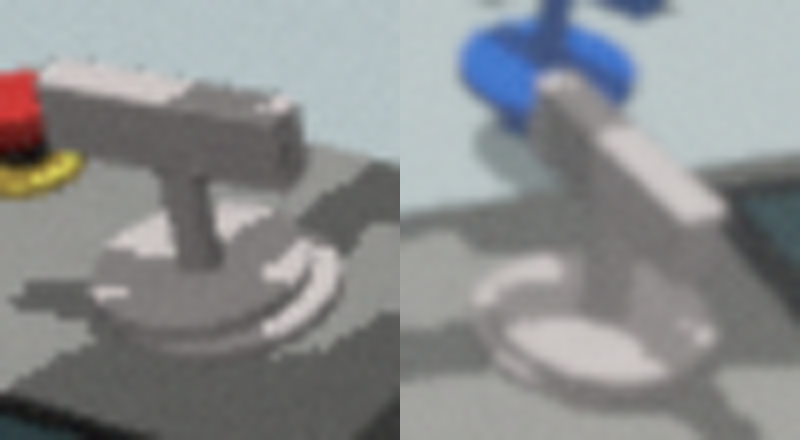

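Call:
move_arm(deltas=[[[0,0.6,0.9],0,70],[[0,0.6,0.9],0,70],[[0,0.6,0.9],0,70],[[0,0,0.15],0,70],[[0,0,0],0,70]])

```text
t: 15.95
ee_pos: [0.5693, -0.2993, 0.2409]
eef_rot: [0.406, 0.589, 0.384, -0.584]
force: [0.4, 0.3, -0.1]
finger_gap: 0.0702
```

```bash
python3 look.py 19
python3 - <<'E'
import cv2
b=cv2.imread('pics/w19.png'); cv2.imwrite('pics/m19.png',cv2.resize(b,(800,600),interpolation=cv2.INTER_CUBIC))
E
```

```text
t 15.95 pos [ 0.5693 -0.2993  0.2409] q [-0.67   0.302  1.404 -0.003  1.404 -0.284] F [ 0.4  0.3 -0.1] gap 0.0702
toolx [ 0.0221 -0.0217 -0.9995] tooly [ 0.9261 -0.3761  0.0286] toolz [-0.3765 -0.9263  0.0118] yaw_y(deg) -22.1
grip [ 0.5695 -0.2982  0.2459] tiltdown [ 0.0317  0.004  -0.9995] blade tip [ 0.572  -0.2979  0.1669] collar ctr [ 0.5712 -0.298   0.1939]
```

View pics/m19.png

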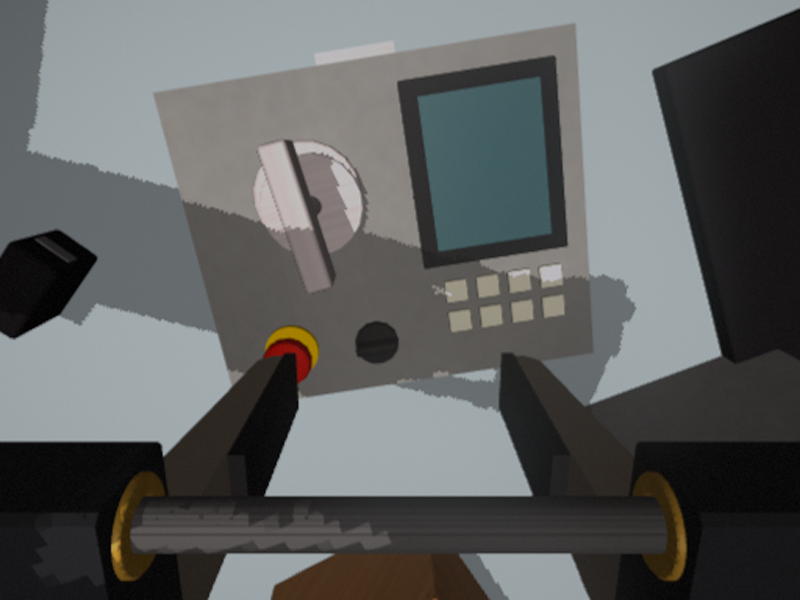

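Run:
```python
import cv2
b=cv2.imread('pics/w19.png'); cv2.imwrite('pics/n19.png',cv2.resize(b[80:200,150:250],None,fx=5,fy=5,interpolation=cv2.INTER_CUBIC))
```

```text
(no output)
```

View pics/n19.png

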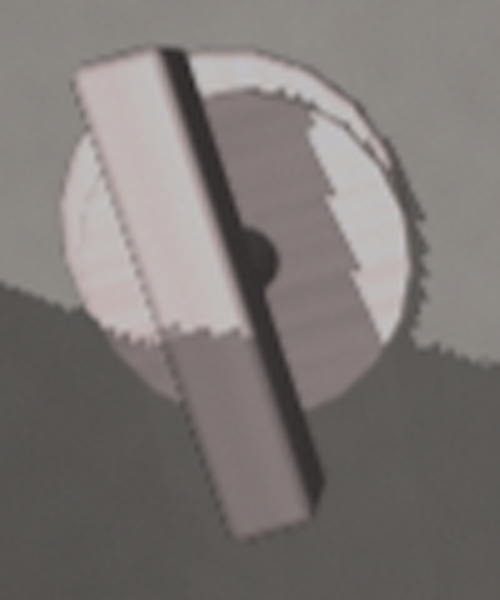

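Run:
```python
from h import *
P=pose(); f=grab_frame('wrist')
px=lambda p:(150+(p[0]+.5)/5-.5,80+(p[1]+.5)/5-.5)
for z in (.138,.140,.142):
    B=np.array([plane(f,px(p),z,P) for p in [(77,73),(157,49),(312,516),(236,539)]])
    print(z,'bar',B.mean(0)[:2],np.linalg.norm(B[0]-B[3]),np.linalg.norm(B[0]-B[1]),np.degrees(np.arctan2(*(B[0]-B[3])[[1,0]])))
def circ(pts,z):
    Q=np.array([plane(f,px(p),z,P)[:2] for p in pts]); A=np.c_[2*Q,np.ones(len(Q))]; s=np.linalg.lstsq(A,(Q**2).sum(1),rcond=None)[0]
    return s[:2],np.sqrt(s[2]+s[0]**2+s[1]**2)
print('collar',circ([(235,92),(300,98),(345,128),(410,265),(385,345),(300,410),(150,390),(66,245)],.081))
print('rim top arc',circ([(215,48),(265,53),(320,77),(370,122),(66,200),(75,165)],.076))
```

```text
0.138 bar [ 0.54235443 -0.24108351] 0.07257016057395617 0.01212609027759764 83.5406349870401
0.14 bar [ 0.54275708 -0.2409475 ] 0.07200783012322486 0.012032127831359683 83.54063498704005
0.142 bar [ 0.54315973 -0.24081149] 0.07144549967249351 0.011938165385121718 83.54063498704011
collar (array([ 0.54121484, -0.24035069]), np.float64(0.030306559786628627))
rim top arc (array([ 0.54243052, -0.23461152]), np.float64(0.030749871543371363))
```

The collar is on the rim, about 3 mm off-centre. The bar stands over the collar within 2°, and the handle has turned about 83–88°, so the plate is at its stop. The robot is clear, so I'm handing in.

```bash
python3 -c "
from station import *
print(finish_job())"
```

```text
the job is handed in; nothing more can be done
None
```

I took the straight T key from the rack, pushed it home in the lock, turned it clockwise to the stop, let go and moved clear. I handed the job in at about 16 s; it gives no verdict.

**Seating:** the key met the rim with about 18 N at a handle height of 128 mm, which is exactly the fully home height. After release, the wrist camera showed the collar lying on the rim and the handle over it within about 2° of upright. The other two keys were still in the rack.

**Turn:** at the end of the turn the tool went on 5.6° while the key held still, with about 0.9 N m on the wrist. The plate's own friction is only 0.06 N m, so I take that as the stop. The bolt itself could not be seen.

**Checks that disagreed:**
- **Centring:** the collar sits about 3 mm off the lock's centre.
- **Handle angle:** it was about 88° (estimated) under load and 83.5° (measured) after release, against the roughly 75° expected. The off-centre seating adds free play and roughly explains the difference.
- **Tilt:** the tool tilted by 1–2° between moves, which this interface could not correct.

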